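# Free the seized filler cap of a planter

### The job

The filler cap on the cedar planter has seized. Break it loose anticlockwise (seen from above) with a short hard shove on the end of its cross bar, keep turning it easily a quarter turn to its stop, then lift the cap straight off and set it down, without dropping it, on the middle of the black kneeler board, bar upwards, and let go. Leave the snail, glass stopper and spray bottle where they are.

Things in the scene. Friction and masses are not known exactly. Their poses are not given: they have to be found in the camera images.
- cap: Loose grey cap, 0.25 kg. Origin: centre of its underside; z up, x along its bar. Body 92 mm across, 20 mm high; two lugs at its foot on +y and -y, 22 mm wide, 8 mm high, reach 60 mm from the axis. Cross bar on top, centred: 150 mm long (75 each way, overhanging), 16 wide, from 20 to 50 mm above origin. A 10 mm deep keyed recess below sits on the hub with 1 mm play; it comes off straight up.
- bar (a point): Centre of the cap's bar, 35 mm above the cap's underside; x along the bar. Push sideways on the side of one bar end to break the cap loose (10 to 15 N at 60 mm from the axis); a grip on the bar's middle may slip at that, but serves to lift the freed cap from above.
- filler (a joint): Turn of the hub under the cap, rad: 0 seized, grows anticlockwise from above, 1.6 at its stop; the cap turns with it (play 0.05 rad). The first 0.3 rad needs up to 0.85 N m, as each lug forces aside a small stiff steel catch, which stays aside; then a push of about 1 N is enough. Hooks hold the cap's lugs down until about 1.3 rad; from there to the stop the cap lifts freely.
- neck (a point): Point on the filler axis where the cap's underside sits, 132 mm above the bench, fixed to the planter. The round steel neck is 148 mm across; its two fixed hooks stand 51 to 72 mm from the axis, tops 17 mm above this point, 3 mm below the underside of the cap's bar, which sweeps over them.
- planter: Cedar planter box, fixed, 230 x 230 mm, deck 120 mm above the bench, yaw up to 0.25 rad. Origin: centre of its underside. The filler neck stands on the deck 20 mm from the centre towards the robot (planter's -x). The bar starts along the planter's x, roughly to and from the robot. It stands left or right, the kneeler board on the other side.
- board: Black plastic kneeler board lying flat, fixed, 280 mm (its x) by 180 mm (its y), 22 mm thick. Origin: centre of its underside.
- snail: White ceramic snail figurine, 100 mm long, 67 mm high, loose, between planter and board; leave alone. Origin: centre of underside.
- stopper: Clear glass bottle stopper standing upright, 52 mm across, 68 mm high, loose, between planter and board; leave alone. Origin: centre of underside.
- spray: Lime green spray bottle, upright, 68 mm across, 186 mm high, loose, between planter and board; leave alone. Origin: centre of underside.
Mind the look-alikes: they are no part of the job. Several things have the shape of the cap; the one meant has the colours described above.

How it is judged (in metres and radians):
On the way, in this order (a step that is already met when the one before it is completed fails the run):
1. the seized cap has broken loose: turned more than 0.35 rad while seated (value of joint filler above 0.35 rad and distance between cap and neck below 0.012 m).
2. the cap is spun round past 1.3 rad, still seated (value of joint filler above 1.3 rad and distance between cap and neck below 0.012 m), for 0.1 s.
3. the cap is lifted off the neck (z of cap in the frame of neck above 0.03 m), for 0.1 s.
At the end, for the whole second after the job is handed in: The cap rests flat and still on the kneeler board, bar up (within 0.08 rad), its centre within 90 mm along and 50 mm across of the board's centre, and the hub is left turned open (over 1.2 rad) (x of cap in the frame of board between -0.09 and 0.09 m and y of cap in the frame of board between -0.05 and 0.05 m and z of cap in the frame of board between 0.017 and 0.027 m and angle between cap's own z axis and vertical below 0.08 rad and linear speed of cap below 0.02 m/s and value of joint filler above 1.2 rad); the robot touches nothing.
It fails at once if the cap is dropped: it moves faster than 0.6 m/s (a fall of about 20 mm) out of the fingers' grip (linear speed of cap above 0.6 m/s and contact force between cap and the fingers below 0.5 N).
It fails at once if the snail is moved by more than 30 mm (distance of snail from where it was at the start of the episode above 0.03 m).
It fails at once if the stopper is moved by more than 30 mm (distance of stopper from where it was at the start of the episode above 0.03 m).
It fails at once if the spray is moved by more than 30 mm (distance of spray from where it was at the start of the episode above 0.03 m).
It also fails if it takes over 62 s, if anything falls off the work surface, if the arm or the gripper's body presses on something with over 40 N, if the wrist force passes 120 N, or if a joint passes its speed limit or range.

### The arm

A 6-joint arm with a two-finger parallel gripper is mounted at the origin on the work surface. World frame = base frame: x ahead of the robot, y to its left, z up, the work surface at z = 0. Lengths are in m, angles in degrees, forces in N, time in s.
With the tool pointing down it reaches from about 0.35 to 0.875 m from the base axis. Payload 4.2 kg.
Tool frame: the origin (TCP) lies midway between the tips of the shut fingers; the grasp point (between the pads) lies 19 mm behind it; z points along the fingers, y is the direction in which the jaws open and shut (so a half turn about z gives the same grasp; the last joint's range is limited). The gripper opens to 87 mm and grips with 3 to 60 N. Pads are 19 mm wide; open, the fingers measure 117 mm over their backs; the gripper's body (75 mm by 190 mm) begins 51 mm behind the grasp point.
Start: joints at [86.666, 22.042, 0.453, 0, -68.411, -14.817], TCP at [0.195, 0.594, 0.183] pointing down, gripper open.
Joint ranges: [-179.83, 179.83], [-69.29, 118.12], [-61.27, 80.66], [-181.25, 117.63], [-171.15, -9.14], [-177.46, 177.46]. Speed limits (degrees/s): [159.86, 159.86, 180, 180, 180, 180].

### API

Orientations are given as a 3x3 rotation matrix whose columns are the frame's x, y, z axes.
In Python, from station import r gives the robot as it stands.
- The arm moves only by the tool play_rows, never from a script. Its argument "commands" is a list that holds one entry, the list of rows, each a list of 7 numbers: the shift along the world's x, y, z in m, then the turn, a rotation vector about the world's x, y, z in rad, then the closure, from 0 (fully open) to 1 (shut). A call has 1 to 5 rows; each row is the pose to reach, as a shift and turn from the pose commanded when the call began; what a row does not reach only later rows make up. A row lasts 1/10 s, in which the tool goes at most 50 mm and 8.59 degrees, less where a joint would pass 70% of its speed; a pose out of reach is approached as far as the arm can. A call with a gripper value outside its range is refused whole. The fingers move at their own pace and stop on an object; the grip force is fixed at half the most. Time passes only in rows, so rows that repeat a pose let the fingers close. It gives the time, the measured TCP pose, the force and the opening at its end, in the units of the state.
- r.sense(): the state, without advancing time (a new reading comes with each control period).
- r.capture(name): name is "side" or "top"; returns a dict with "image" (384x512x3 uint8, red, green, blue), "range_z" (384x512 float32, m along the optical axis (not along the pixel's ray), 0 where there is no reading), "intrinsics" (3x3 intrinsics, pixels), "extrinsics" (4x4, takes a point from camera to world coordinates). Camera axes: x right, y up, looking along -z (the intrinsics and any distortion apply to the point x, -y, -z); pixel columns grow to the right and rows downward; lengths in m; the calibration is good to about 2 mm. A picture is of the moment at which its call begins.
- r.finish_job(): hands the job in, once; it reports no verdict.
The state is a dict: "time_s": time; "joints": joint angles; "joint_velocities": joint speeds; "effort": joint torques, N m; "tcp_pos": TCP position; "ee_rot": TCP orientation; "wrist_force": force on the tool from outside, world axes, zero at the start; "moment": the same for the moment, N m; "gripper_width": opening from 0.0 (shut) to 1.0 (fully open).
Only numpy, scipy, OpenCV 4.12 (cv2) and the standard library are available. Lean on these libraries where they do the work, as an engineer would, in place of code of your own. Each camera call takes 0.05 s, during which the arm holds its last target. There are 200 camera calls.

## Working session

There is one attempt and no reset: what is moved stays moved. The work goes in short steps, Python scripts to look and compute and a tool call to move; the robot and the scene stay as the last step left them, time stands still between calls to the robot, and variables do not carry over. Pictures are saved under pics/ and viewed, about 8 in all and at most 12, crops included, and the job is handed in when it is done.

Besides the shell and the picture viewer there is one more tool, called after "Emit:" by a JSON object that holds its "fn" and its "kwargs". play_rows: Moves the arm, as the interface text tells. Its arguments: {"type":"object","properties":{"commands":{"type":"array","items":{"type":"array","items":{"type":"array","items":{"type":"number"}}}}},"required":["commands"]}

```bash
mkdir -p pics; ls
cat > h.py <<'E'
import numpy as np,cv2
from station import r
def cap(n,f):
    c=r.capture(n); cv2.imwrite(f'pics/{f}.png',c['image'][:,:,::-1]); np.savez(f'pics/{f}.npz',**c); return c
def cloud(c):
    K=c['intrinsics'];E=c['extrinsics'];d=c['range_z'];v,u=np.mgrid[:384,:512]
    p=np.stack([(u-K[0,2])/K[0,0]*d,-(v-K[1,2])/K[1,1]*d,-d],-1)
    return p@E[:3,:3].T+E[:3,3]
E
python3 - <<'E'
from h import *
s=r.sense();print({k:np.round(v,3).tolist() for k,v in s.items()})
ims=[]
for n in('top','side'):
    c=cap(n,n+'0');print(n,c['extrinsics'].round(3).tolist(),c['intrinsics'].tolist(),[k for k in c])
E
```

```text
pics
{'time_s': 0.0, 'joints': [86.665, 22.092, 0.379, -0.029, -68.409, -14.815], 'joint_velocities': [-0.06, -0.016, -0.104, -0.037, -0.011, -0.091], 'effort': [0.0, -39.066, 18.74, 4.22, 0.011, -0.0], 'tcp_pos': [0.194, 0.593, 0.182], 'ee_rot': [[0.95, -0.312, -0.001], [-0.312, -0.95, -0.002], [0.0, 0.002, -1.0]], 'wrist_force': [-0.418, 0.256, 0.411], 'moment': [-0.003, 0.075, -0.009], 'gripper_width': 0.997}
top [[0.054, 0.978, -0.202, 0.282], [-0.999, 0.053, -0.007, -0.113], [0.003, 0.202, 0.979, 1.29], [0.0, 0.0, 0.0, 1.0]] [[402.12171328325036, 0.0, 249.99093432780398], [0.0, 402.12171328325036, 186.63746136831463], [0.0, 0.0, 1.0]] ['image', 'range_z', 'intrinsics', 'extrinsics']
side [[0.843, 0.432, -0.321, 0.155], [-0.538, 0.667, -0.516, -0.64], [-0.008, 0.607, 0.794, 0.931], [0.0, 0.0, 0.0, 1.0]] [[396.30210482878726, 0.0, 262.00390771683874], [0.0, 396.30210482878726, 191.0735284864177], [0.0, 0.0, 1.0]] ['image', 'range_z', 'intrinsics', 'extrinsics']
```

View pics/top0.png

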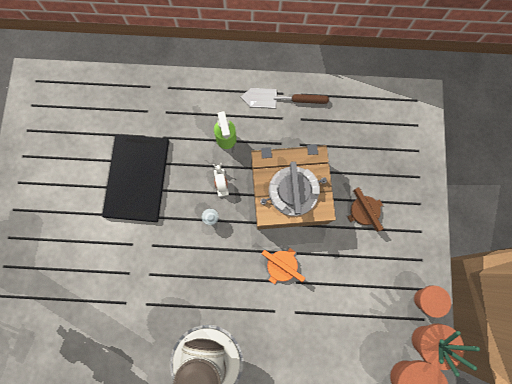

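View pics/side0.png

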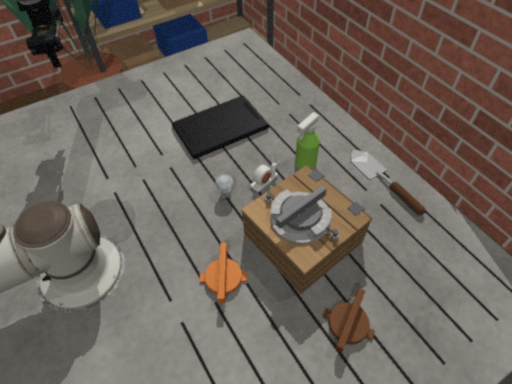

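The top view shows the planter with the grey cap at about (295,190), and the bar running roughly top to bottom. The board is at (137,178), the snail at (221,181), the stopper at (210,216) and the spray bottle at (225,130). The orange and brown look-alikes sit at (283,267) and (367,210).

Run:
```python
from h import *
for n in('top','side'):
    c=dict(np.load(f'pics/{n}0.npz'));P=cloud(c);im=c['image'].astype(int);z=P[...,2]
    def rect(m,name):
        q=P[m];q=q[np.isfinite(q).all(1)]
        if len(q)<8: print(name,len(q));return
        rr=cv2.minAreaRect((q[:,:2]*1000).astype(np.float32));print(n,name,len(q),'mean',q.mean(0).round(4),'rect',np.round(rr[0],1),np.round(rr[1],1),round(rr[2],1),'z',np.percentile(q[:,2],[5,50,95]).round(4))
    ok=c['range_z']>0
    X,Y=P[...,0],P[...,1]
    near=ok&(X>.3)&(X<.75)&(Y>-.4)&(Y<-.1)
    print('bench',np.median(z[ok&(X>.3)&(X<.6)&(Y>0.05)&(Y<.1)]))
    rect(near&(z>.172)&(z<.19),'bar')
    rect(near&(z>.112)&(z<.126),'deck')
    rect(near&(z>.128)&(z<.138),'neck')
    rect(near&(z>.139)&(z<.160),'body/hooks')
    rect(ok&(im.sum(2)<120)&(z>.012)&(z<.03)&(Y>.1)&(X>.3)&(X<.8),'board')
    mid=ok&(Y>-.14)&(Y<.12)&(X>.3)&(X<.8)&(z>.015)
    nl,lab=cv2.connectedComponents(mid.astype(np.uint8))
    for i in range(1,nl):
        if (lab==i).sum()>30: rect(lab==i,f'obj{i}')
```

```text
bench -0.0007584349125070444
top bar 310 mean [ 0.5169 -0.2304  0.1807] rect [ 518.2 -230.7] [150.6  16.5] 7.8 z [0.1759 0.1809 0.1846]
top deck 3902 mean [ 0.542  -0.2258  0.1195] rect [ 541.2 -227.9] [236.3 230.6] 7.4 z [0.1152 0.1194 0.1242]
top neck 247 mean [ 0.5133 -0.2286  0.1305] rect [ 518.4 -229.6] [144.5 145.7] 68.3 z [0.1281 0.1296 0.1365]
top body/hooks 1066 mean [ 0.5171 -0.2297  0.1494] rect [ 518.3 -230.2] [140.  149.4] 65.4 z [0.1424 0.1497 0.1545]
top board 192 mean [0.496  0.2356 0.0185] rect [557.1 270.8] [179.6 277.2] 88.1 z [0.0136 0.0182 0.0239]
top obj1 576 mean [ 0.6908 -0.0157  0.1239] rect [699.3 -10.7] [66.4 76.9] 74.5 z [0.0309 0.1163 0.1875]
top obj2 719 mean [ 0.5424 -0.1252  0.1141] rect [ 528.  -120.4] [ 39.1 234.6] 90.0 z [0.0637 0.1189 0.1235]
top obj3 244 mean [ 0.5558 -0.006   0.0533] rect [563.9  -6. ] [88.  38.3] 6.4 z [0.0284 0.0563 0.0664]
top obj5 216 mean [0.4357 0.0168 0.0614] rect [436.2  18. ] [47. 50.] 4.4 z [0.0532 0.0613 0.0686]
bench -0.0013060051488122948
side bar 440 mean [ 0.5144 -0.2358  0.1799] rect [ 517.4 -234.3] [150.3  17.5] 7.3 z [0.1739 0.1804 0.1827]
side deck 4799 mean [ 0.5363 -0.246   0.1192] rect [ 540.3 -230.8] [237.  230.7] 7.4 z [0.116  0.1191 0.1229]
side neck 249 mean [ 0.4978 -0.2552  0.1311] rect [ 515.6 -235.5] [149.5 144.8] 68.1 z [0.1281 0.1295 0.1373]
side body/hooks 1344 mean [ 0.5159 -0.2413  0.1492] rect [ 518.7 -234. ] [140.7 150. ] 65.0 z [0.1415 0.1495 0.1545]
side board 1165 mean [0.4956 0.2602 0.0198] rect [524.8 783.1] [ 275.3 1234.6] 2.9 z [0.0148 0.0202 0.0233]
side obj1 1601 mean [ 0.6348 -0.0672  0.1124] rect [ 585.9 -105.4] [341.6 113. ] 27.6 z [0.0332 0.1182 0.1844]
side obj2 335 mean [ 0.5532 -0.0162  0.048 ] rect [564.4 -11. ] [87.7 34.6] 13.0 z [0.0243 0.0491 0.0657]
side obj3 284 mean [0.4335 0.0065 0.0538] rect [436.7  13. ] [50.7 48.6] 59.9 z [0.02   0.0584 0.0678]
```

Emit:
{"fn": "play_rows", "kwargs": {"commands": [[[0.03,-0.03,0.05,0,0,-0.112,1],[0.05,-0.06,0.09,0,0,-0.224,1],[0.07,-0.09,0.12,0,0,-0.336,1],[0.09,-0.12,0.12,0,0,-0.448,1],[0.11,-0.13,0.12,0,0,-0.561,1]]]}}

```text
time_s: 0.6
tcp_pos: [0.306, 0.4617, 0.3063]
ee_rot: [[0.634, -0.773, 0.002], [-0.773, -0.634, 0.005], [-0.003, -0.005, -1.0]]
wrist_force: [0.5, -0.7, -0.6]
gripper_width: 0.635
```

Emit:
{"fn": "play_rows", "kwargs": {"commands": [[[0.026,-0.036,0,0,0,-0.112,1],[0.052,-0.072,0,0,0,-0.224,1],[0.078,-0.108,0,0,0,-0.336,1],[0.104,-0.144,0,0,0,-0.448,1],[0.13,-0.18,0,0,0,-0.561,1]]]}}

```text
time_s: 1.1
tcp_pos: [0.4351, 0.2822, 0.3024]
ee_rot: [[0.127, -0.992, -0.001], [-0.992, -0.127, -0.0], [0.0, 0.001, -1.0]]
wrist_force: [-0.2, 0.5, -0.1]
gripper_width: 0.173
```

Emit:
{"fn": "play_rows", "kwargs": {"commands": [[[0.003,-0.044,0,0,0,0,1],[0.006,-0.088,0,0,0,0,1],[0.009,-0.132,0,0,0,0,1],[0.012,-0.176,0,0,0,0,1],[0.015,-0.22,0,0,0,0,1]]]}}

```text
time_s: 1.6
tcp_pos: [0.4491, 0.0621, 0.3024]
ee_rot: [[0.132, -0.991, -0.0], [-0.991, -0.132, 0.0], [-0.0, 0.0, -1.0]]
wrist_force: [-0.1, -0.6, -0.6]
gripper_width: 0.005
```

Emit:
{"fn": "play_rows", "kwargs": {"commands": [[[0.001,-0.044,0,0,0,0,1],[0.002,-0.088,0,0,0,0,1],[0.003,-0.132,0,0,0,0,1],[0.004,-0.176,0,0,0,0,1],[0.004,-0.22,0,0,0,0,1]]]}}

```text
time_s: 2.1
tcp_pos: [0.4531, -0.1578, 0.3024]
ee_rot: [[0.132, -0.991, -0.0], [-0.991, -0.132, 0.0], [-0.0, 0.0, -1.0]]
wrist_force: [1.4, 0.7, 0.5]
gripper_width: 0.006
```

Emit:
{"fn": "play_rows", "kwargs": {"commands": [[[0,-0.04,0,0,0,0,1],[0,-0.05,-0.04,0,0,0,1],[0,-0.05,-0.08,0,0,0,1],[0,-0.05,-0.08,0,0,0,1],[0,-0.05,-0.08,0,0,0,1]]]}}

```text
time_s: 2.6
tcp_pos: [0.4539, -0.2065, 0.2232]
ee_rot: [[0.132, -0.991, -0.001], [-0.991, -0.132, -0.001], [0.001, 0.001, -1.0]]
wrist_force: [0.6, 0.4, 0.1]
gripper_width: 0.004
```

Run:
```python
from h import *
s=r.sense();print({k:np.round(v,3).tolist() for k,v in s.items()})
c=cap('side','s1')
cv2.imwrite('pics/s1c.png',cv2.resize(c['image'][100:300,180:440,::-1],None,fx=2.5,fy=2.5))
# arc table
A=np.array([.518,-.232])
for dphi in [-0]+list(range(0,101,8)):
    a=np.radians(7.5+dphi);u=np.array([np.cos(a),np.sin(a)]);n=np.array([-u[1],u[0]])
    print(dphi,(A-.06*u+.0175*n).round(4))
```

```text
{'time_s': 2.6, 'joints': [-5.721, 7.974, -12.95, 0.073, -69.116, 13.291], 'joint_velocities': [0.624, -1.656, 3.417, 0.566, 0.247, -0.026], 'effort': [-0.273, -24.676, 17.338, 3.851, -0.002, -0.003], 'tcp_pos': [0.454, -0.206, 0.223], 'ee_rot': [[0.132, -0.991, -0.001], [-0.991, -0.132, -0.001], [0.001, 0.001, -1.0]], 'wrist_force': [0.596, 0.434, 0.063], 'moment': [0.007, -0.051, 0.05], 'gripper_width': 0.004}
0 [ 0.4562 -0.2225]
0 [ 0.4562 -0.2225]
8 [ 0.4555 -0.2312]
16 [ 0.456  -0.2399]
24 [ 0.4577 -0.2484]
32 [ 0.4606 -0.2567]
40 [ 0.4646 -0.2644]
48 [ 0.4696 -0.2715]
56 [ 0.4756 -0.2779]
64 [ 0.4824 -0.2833]
72 [ 0.4899 -0.2878]
80 [ 0.4979 -0.2912]
88 [ 0.5063 -0.2934]
96 [ 0.515  -0.2944]
```

View pics/s1c.png

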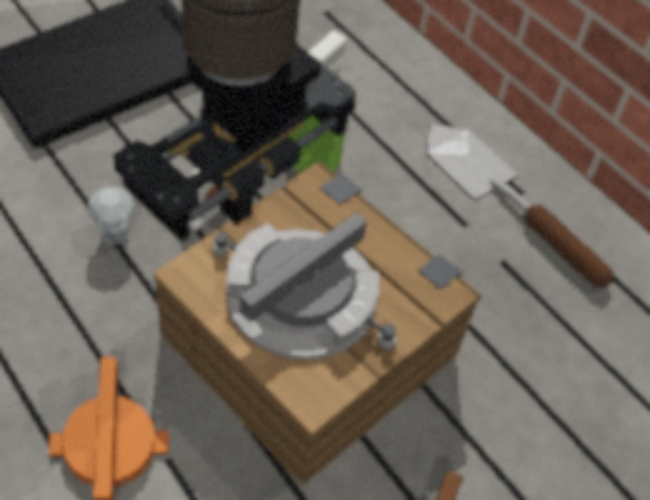

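Run:
```python
from h import *
c=dict(np.load('pics/s1.npz'));K=c['intrinsics'];E=np.linalg.inv(c['extrinsics'])
for p in ([.454,-.206,.223],[.454,-.206,.30],[.444,-.242,.182],[.518,-.232,.182]):
    q=E[:3,:3]@p+E[:3,3];u=K[0,2]-K[0,0]*q[0]/q[2];v=K[1,2]+K[1,1]*q[1]/q[2];print(p,((u-180)*2.5),(v-100)*2.5)
P=cloud(c);X,Y,z=np.moveaxis(P,-1,0)
m=(z>.2)&(z<.32)&(X>.3)&(X<.62)&(Y<-.05)&(Y>-.4);q=P[m];print(m.sum(),q.min(0),q.max(0))
for zz in np.arange(.2,.34,.01):
    k=m&(abs(z-zz)<.005); 
    if k.sum()>3:print(zz.round(2),k.sum(),P[k].min(0).round(3),P[k].max(0).round(3))
```

```text
[0.454, -0.206, 0.223] 232.612790093404 240.5027495668188
[0.454, -0.206, 0.3] 233.87893588057239 185.0653849064392
[0.444, -0.242, 0.182] 244.78762645260915 299.3630347656358
[0.518, -0.232, 0.182] 304.7611431523869 255.64742305140476
105 [ 0.44431667 -0.2207103   0.26161866] [ 0.46620903 -0.19837468  0.29666264]
0.26 9 [ 0.446 -0.219  0.262] [ 0.462 -0.201  0.265]
0.27 38 [ 0.445 -0.22   0.265] [ 0.466 -0.198  0.274]
0.28 35 [ 0.445 -0.221  0.275] [ 0.466 -0.202  0.285]
0.29 21 [ 0.446 -0.22   0.285] [ 0.466 -0.209  0.293]
```

Run:
```python
from h import *
for i in range(2):
    c=cap('side','s2');print(r.sense()['time_s'],r.sense()['tcp_pos'])
    P=cloud(c);X,Y,z=np.moveaxis(P,-1,0)
    m=(z>.19)&(z<.29)&(X>.35)&(X<.62)&(Y<-.05)&(Y>-.4);q=P[m];print(m.sum(),q.min(0),q.max(0))
cv2.imwrite('pics/s2c.png',cv2.resize(c['image'][100:300,180:440,::-1],None,fx=2.5,fy=2.5))
```

```text
2.7 [ 0.45538512 -0.20630067  0.2251644 ]
92 [ 0.44616086 -0.22051776  0.26313011] [ 0.46684517 -0.2001376   0.28992774]
2.75 [ 0.45540728 -0.20613979  0.22523285]
90 [ 0.44575203 -0.22090719  0.26448896] [ 0.46697695 -0.19968652  0.28995103]
```

View pics/s2c.png

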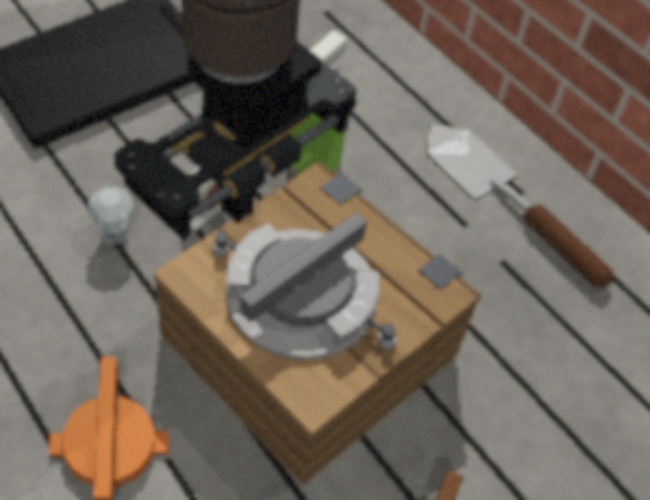

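Run:
```python
from h import *
c=dict(np.load('pics/s2.npz'));P=cloud(c);X,Y,z=np.moveaxis(P,-1,0)
for v in range(150,202,3):
    print(v,c['image'][v,270:282:4].tolist(),z[v,262:290:4].round(3))
m=(z>.19)&(z<.6)&(X>.3)&(X<.62)&(Y<.0)&(Y>-.4)
for zz in np.arange(.2,.5,.015):
    k=m&(abs(z-zz)<.0075)
    if k.sum()>3:print(zz.round(3),k.sum(),P[k].min(0).round(3),P[k].max(0).round(3))
```

```text
150 [[27, 25, 28], [23, 22, 22], [20, 22, 22]] [0.375 0.363 0.381 0.39  0.4   0.397 0.39 ]
153 [[89, 75, 49], [22, 21, 19], [8, 0, 10]] [0.367 0.377 0.372 0.381 0.396 0.388 0.383]
156 [[26, 29, 31], [19, 20, 20], [16, 16, 17]] [0.359 0.371 0.376 0.376 0.387 0.383 0.372]
159 [[28, 24, 30], [32, 31, 32], [27, 28, 30]] [0.359 0.357 0.372 0.377 0.378 0.371 0.36 ]
162 [[28, 33, 31], [22, 22, 23], [54, 47, 33]] [0.357 0.357 0.376 0.376 0.368 0.36  0.353]
165 [[25, 23, 23], [59, 53, 35], [48, 46, 34]] [0.35  0.376 0.374 0.371 0.358 0.356 0.353]
168 [[69, 56, 38], [51, 47, 36], [29, 32, 32]] [0.377 0.376 0.368 0.358 0.357 0.358 0.355]
171 [[49, 42, 29], [30, 31, 36], [39, 41, 42]] [0.373 0.342 0.356 0.357 0.358 0.356 0.348]
174 [[70, 67, 61], [48, 45, 34], [23, 26, 26]] [ 0.066  0.058  0.347  0.357  0.353  0.345 -0.   ]
177 [[60, 59, 63], [72, 59, 37], [22, 26, 28]] [ 0.053  0.353  0.35   0.349  0.344  0.29  -0.003]
180 [[5, 6, 8], [8, 12, 12], [17, 14, 18]] [ 0.351  0.35   0.282  0.338  0.287 -0.002  0.117]
183 [[16, 19, 20], [17, 20, 22], [26, 27, 28]] [0.349 0.01  0.272 0.286 0.278 0.12  
[... 674 characters left out ...]
0.221  0.268] [ 0.467 -0.2    0.282]
0.29 36 [ 0.444 -0.219  0.283] [ 0.469 -0.2    0.297]
0.335 141 [ 0.366 -0.255  0.329] [ 0.547 -0.183  0.342]
0.35 550 [ 0.362 -0.256  0.343] [ 0.546 -0.185  0.357]
0.365 579 [ 0.358 -0.257  0.358] [ 0.552 -0.183  0.372]
0.38 1230 [ 0.359 -0.256  0.373] [ 0.553 -0.181  0.387]
0.395 244 [ 0.436 -0.236  0.388] [ 0.509 -0.189  0.402]
0.41 63 [ 0.437 -0.231  0.403] [ 0.492 -0.19   0.417]
0.425 102 [ 0.441 -0.247  0.418] [ 0.506 -0.226  0.432]
0.44 481 [ 0.418 -0.245  0.433] [ 0.509 -0.186  0.447]
0.455 77 [ 0.416 -0.246  0.448] [ 0.474 -0.204  0.462]
0.47 296 [ 0.415 -0.248  0.463] [ 0.487 -0.187  0.477]
0.485 309 [ 0.415 -0.248  0.478] [ 0.483 -0.188  0.492]
```

Run:
```python
from h import *
cap('top','t2')
for n in('s2','t2'):
    c=dict(np.load(f'pics/{n}.npz'));P=cloud(c);X,Y,z=np.moveaxis(P,-1,0)
    m=(X>.3)&(X<.62)&(Y<-.1)&(Y>-.32)
    for lo,hi in((.2,.3),(.32,.372),(.372,.4)):
        k=m&(z>lo)&(z<hi);q=P[k]
        if len(q)<5: print(n,lo,len(q));continue
        rr=cv2.minAreaRect((q[:,:2]*1000).astype(np.float32));print(n,lo,len(q),np.round(rr[0],1),np.round(rr[1],1),round(rr[2],1))
        if lo==.372:
            for _ in range(5):
                A=np.c_[q[:,:2],np.ones(len(q))];s=np.linalg.lstsq(A,q[:,2],rcond=None)[0];e=q[:,2]-A@s;q=q[abs(e)<.004]
            print('plane',s.round(4),len(q),e.std())
```

```text
s2 0.2 104 [ 452.3 -213.7] [16.6 29.3] 54.3
s2 0.32 1250 [ 455.  -209.1] [187.8  74.4] 6.8
s2 0.372 1436 [ 456.2 -213. ] [192.1  74.8] 3.7
plane [ 0.0171 -0.0053  0.3688] 833 0.0011605386681168436
t2 0.2 0
t2 0.32 261 [ 414.5 -209.5] [105.3  74.8] 6.9
t2 0.372 555 [ 400.4 -215.1] [82.8 73.4] 0.6
plane [ 0.0048 -0.0064  0.3733] 544 0.0016690818914768624
```

Emit:
{"fn": "play_rows", "kwargs": {"commands": [[[0,0,-0.02,0,0,0,1],[0,0,-0.045,0,0,0,1],[0,0,-0.045,0,0,0,1]]]}}

```text
time_s: 3.1
tcp_pos: [0.4522, -0.2053, 0.1761]
ee_rot: [[0.132, -0.991, -0.004], [-0.991, -0.132, 0.001], [-0.002, 0.004, -1.0]]
wrist_force: [-0.8, -0.4, -0.4]
gripper_width: 0.001
```

```bash
cat > tip.py <<'E'
from h import *
import sys
s=r.sense();print(s['time_s'],s['tcp_pos'].round(4),s['wrist_force'].round(1))
c=cap('side',sys.argv[1]);P=cloud(c);X,Y,z=np.moveaxis(P,-1,0);t=s['tcp_pos']
m=(abs(X-t[0])<.03)&(abs(Y-t[1])<.03)&(z>t[2]-.01)&(z<t[2]+.07)&(c['image'].max(2)<60)&(z>.13)
q=P[m];print(len(q),q.min(0).round(3),q.max(0).round(3),np.sort(q[:,2])[:8].round(3))
im=c['image'][100:300,180:440,::-1];cv2.imwrite(f'pics/{sys.argv[1]}c.png',cv2.resize(im,None,fx=2.5,fy=2.5))
E
python3 tip.py s3
```

```text
3.1 [ 0.4522 -0.2053  0.1761] [-0.8 -0.4 -0.4]
52 [ 0.444 -0.22   0.215] [ 0.461 -0.196  0.243] [0.215 0.216 0.217 0.219 0.22  0.222 0.222 0.223]
```

Emit:
{"fn": "play_rows", "kwargs": {"commands": [[[0,0,-0.01,0,0,0,1],[0,0,-0.02,0,0,0,1],[0,0,-0.03,0,0,0,1],[0,0,-0.03,0,0,0,1]]]}}

```text
time_s: 3.55
tcp_pos: [0.4525, -0.2059, 0.1461]
ee_rot: [[0.131, -0.991, -0.003], [-0.991, -0.131, 0.001], [-0.001, 0.003, -1.0]]
wrist_force: [-0.2, 0.0, 0.1]
gripper_width: 0.008
```

Emit:
{"fn": "play_rows", "kwargs": {"commands": [[[0,0,-0.008,0,0,0,1],[0,0,-0.016,0,0,0,1],[0,0,-0.023,0,0,0,1],[0,0,-0.023,0,0,0,1]]]}}

```text
time_s: 3.95
tcp_pos: [0.4527, -0.2059, 0.1233]
ee_rot: [[0.131, -0.991, -0.003], [-0.991, -0.131, 0.001], [-0.001, 0.003, -1.0]]
wrist_force: [0.1, -0.3, -0.4]
gripper_width: 0.008
```

```bash
python3 tip.py s4
```

```text
3.95 [ 0.4527 -0.2059  0.1233] [ 0.1 -0.3 -0.4]
38 [ 0.445 -0.221  0.167] [ 0.461 -0.203  0.188] [0.167 0.168 0.168 0.168 0.169 0.169 0.169 0.17 ]
```

View pics/s4c.png

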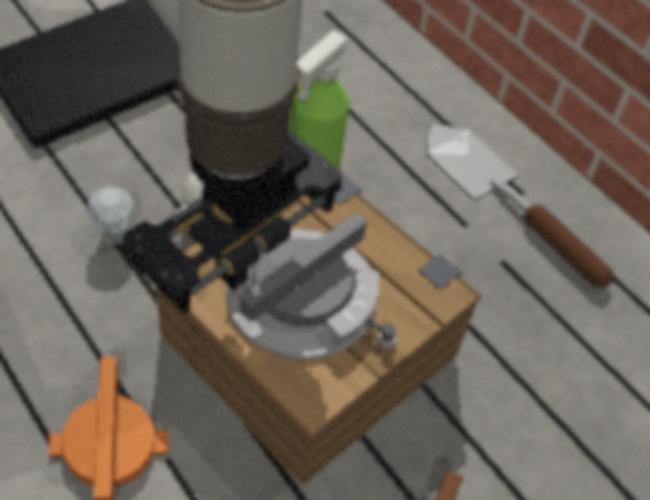

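The reported TCP z reads about 39 mm below the visible finger tip, with no contact force, so I work from the camera height. The tip is at about 0.163, beside the near bar end at about (250,280) in the crop. Next is the shove.

Emit:
{"fn": "play_rows", "kwargs": {"commands": [[[0.002,-0.0165,-0.004,0,0,0,1],[0.0015,-0.025,-0.004,0,0,0.14,1],[0.002,-0.034,-0.004,0,0,0.28,1],[0.0037,-0.0424,-0.004,0,0,0.42,1],[0.0066,-0.0507,-0.004,0,0,0.56,1]]]}}

```text
time_s: 4.5
tcp_pos: [0.4586, -0.2556, 0.1204]
ee_rot: [[0.642, -0.767, -0.003], [-0.767, -0.642, 0.003], [-0.004, 0.001, -1.0]]
wrist_force: [-1.8, 6.9, 2.2]
gripper_width: 0.002
```

```bash
cat > bar.py <<'E'
from h import *
import sys
s=r.sense();print(s['time_s'],s['tcp_pos'].round(4),s['wrist_force'].round(1),s['joints'].round(1))
for n in ('side','top'):
    c=cap(n,sys.argv[1]+n);P=cloud(c);X,Y,z=np.moveaxis(P,-1,0);im=c['image'].astype(int)
    m=(z>.172)&(z<.188)&(np.hypot(X-.518,Y+.232)<.085)&(im.max(2)>60)
    q=P[m]
    if len(q)<10: print(n,len(q));continue
    rr=cv2.minAreaRect((q[:,:2]*1000).astype(np.float32));print(n,len(q),np.round(rr[0],1),np.round(rr[1],1),round(rr[2],1),'z',np.median(q[:,2]).round(4))
    d=cv2.fitLine((q[:,:2]*1000).astype(np.float32),cv2.DIST_HUBER,0,.01,.01).ravel();print('yaw',np.degrees(np.arctan2(d[1],d[0])).round(1))
    if n=='side':cv2.imwrite(f'pics/{sys.argv[1]}c.png',cv2.resize(c['image'][100:300,180:440,::-1],None,fx=2.5,fy=2.5))
E
python3 bar.py b1
```

```text
4.5 [ 0.4586 -0.2556  0.1204] [-1.8  6.9  2.2] [-11.5  15.7 -18.5  -0.1 -56.   51.5]
side 15 [ 557.1 -213.4] [27.5  2.2] 38.3 z 0.1816
yaw 38.8
top 0
```

Emit:
{"fn": "play_rows", "kwargs": {"commands": [[[0.004,-0.0077,0,0,0,0.14,1],[0.009,-0.0148,0,0,0,0.28,1],[0.015,-0.0212,0,0,0,0.42,1],[0.0218,-0.0266,0,0,0,0.56,1],[0.0293,-0.0311,0,0,0,0.7,1]]]}}

```text
time_s: 5.1
tcp_pos: [0.4894, -0.2881, 0.1207]
ee_rot: [[0.985, -0.175, -0.0], [-0.175, -0.985, -0.0], [-0.0, 0.0, -1.0]]
wrist_force: [-0.9, 0.8, 0.5]
gripper_width: 0.004
```

Emit:
{"fn": "play_rows", "kwargs": {"commands": [[[0.004,-0.0019,0,0,0,0.07,1],[0.008,-0.0034,0,0,0,0.14,1],[0.012,-0.0046,0,0,0,0.21,1],[0.0164,-0.0056,0,0,0,0.28,1],[0.0164,-0.0056,0,0,0,0.28,1]]]}}

```text
time_s: 5.6
tcp_pos: [0.5066, -0.2937, 0.1208]
ee_rot: [[0.995, 0.099, 0.001], [0.099, -0.995, -0.001], [0.001, 0.001, -1.0]]
wrist_force: [-0.5, 0.1, 0.3]
gripper_width: 0.003
```

```bash
python3 bar.py b2
```

```text
5.6 [ 0.5066 -0.2937  0.1208] [-0.5  0.1  0.3] [-14.2  21.1 -10.4   0.  -58.4 109.9]
side 59 [ 516.1 -249.1] [ 10.8 122.9] 4.4 z 0.1804
yaw -84.1
top 76 [ 512.3 -185.8] [15.9 36.1] 9.2 z 0.181
yaw -73.5
```

View pics/b2c.png

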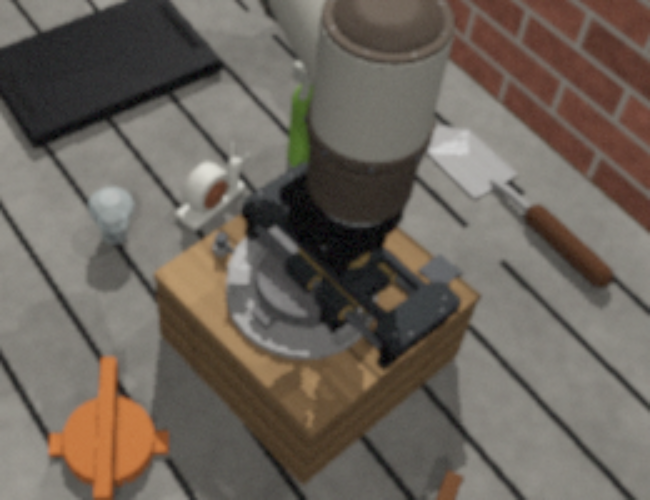

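Emit:
{"fn": "play_rows", "kwargs": {"commands": [[[0.0043,-0.0006,0,0,0,0.07,1],[0.0087,-0.001,0,0,0,0.1,1],[0.0087,-0.001,0,0,0,0.1,1]]]}}

```text
time_s: 6.0
tcp_pos: [0.5109, -0.2944, 0.1207]
ee_rot: [[0.98, 0.198, -0.008], [0.198, -0.98, 0.001], [-0.008, -0.003, -1.0]]
wrist_force: [-8.0, 0.6, 4.1]
gripper_width: 0.005
```

Emit:
{"fn": "play_rows", "kwargs": {"commands": [[[-0.02,0,0,0,0,0,1],[-0.035,0,0.01,0,0,0,1],[-0.035,0,0.05,0,0,-0.14,0.5],[-0.02,0.02,0.09,0,0,-0.28,0],[-0.01,0.04,0.12,0,0,-0.42,0]]]}}

```text
time_s: 6.5
tcp_pos: [0.5057, -0.2549, 0.2438]
ee_rot: [[0.974, -0.226, 0.004], [-0.226, -0.974, -0.002], [0.004, 0.001, -1.0]]
wrist_force: [-0.6, 0.0, 0.1]
gripper_width: 0.195
```

Emit:
{"fn": "play_rows", "kwargs": {"commands": [[[0,0,0,0,0,-0.14,0],[0,0,0,0,0,-0.28,0],[0,0,0,0,0,-0.42,0],[0,0,0,0,0,-0.56,0],[0,0,0,0,0,-0.7,0]]]}}

```text
time_s: 7.0
tcp_pos: [0.5049, -0.2545, 0.241]
ee_rot: [[0.6, -0.8, 0.001], [-0.8, -0.6, -0.0], [0.001, -0.001, -1.0]]
wrist_force: [0.2, -0.5, -0.9]
gripper_width: 0.65
```

Emit:
{"fn": "play_rows", "kwargs": {"commands": [[[0,0,0,0,0,-0.14,0],[0,0,0,0,0,-0.28,0],[0,0,0,0,0,-0.42,0],[0,0,0,0,0,-0.494,0],[0,0,0,0,0,-0.494,0]]]}}

```text
time_s: 7.5
tcp_pos: [0.5048, -0.2545, 0.2409]
ee_rot: [[0.156, -0.988, 0.001], [-0.988, -0.156, -0.0], [0.0, -0.001, -1.0]]
wrist_force: [0.1, -0.1, 0.3]
gripper_width: 0.99
```

```bash
python3 bar.py b3
python3 - <<'E'
from h import *
c=dict(np.load('pics/b3side.npz'));P=cloud(c);X,Y,z=np.moveaxis(P,-1,0)
t=r.sense();print(t['ee_rot'].round(3).tolist(),t['gripper_width'])
m=(abs(X-t['tcp_pos'][0])<.08)&(abs(Y-t['tcp_pos'][1])<.05)&(z>.2)&(c['image'].max(2)<80);print(np.sort(z[m])[:8])
E
```

```text
7.5 [ 0.5048 -0.2545  0.2409] [ 0.1 -0.1  0.3] [-10.3  14.1  -2.6   0.  -73.3  19.3]
side 319 [ 518. -235.] [ 17.6 150. ] 11.9 z 0.1803
yaw -75.4
top 222 [ 518.1 -230.6] [ 16.3 147.6] 12.1 z 0.1808
yaw -80.5
[[0.158, -0.987, 0.001], [-0.987, -0.158, -0.0], [0.0, -0.001, -1.0]] 0.9952557749976356
[0.27922468 0.28056578 0.28061628 0.280722   0.28146551 0.28178371
 0.28184439 0.2821387 ]
```

View pics/b3c.png

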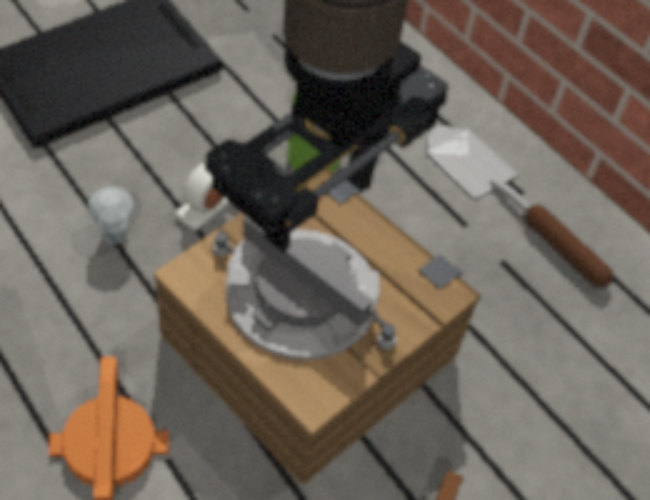

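Emit:
{"fn": "play_rows", "kwargs": {"commands": [[[0.013,0.022,0,0,0,0.05,0],[0.013,0.022,-0.03,0,0,0.05,0],[0.013,0.022,-0.06,0,0,0.05,0],[0.013,0.022,-0.085,0,0,0.05,0],[0.013,0.022,-0.1,0,0,0.05,0]]]}}

```text
time_s: 8.1
tcp_pos: [0.5165, -0.2321, 0.1384]
ee_rot: [[0.207, -0.978, -0.003], [-0.978, -0.207, 0.001], [-0.001, 0.003, -1.0]]
wrist_force: [0.6, 0.2, -0.1]
gripper_width: 1.001
```

Emit:
{"fn": "play_rows", "kwargs": {"commands": [[[0,0,-0.008,0,0,0,0],[0,0,-0.015,0,0,0,0],[0,0,-0.021,0,0,0,0.3],[0,0,-0.021,0,0,0,0.6],[0,0,-0.021,0,0,0,1]]]}}

```text
time_s: 8.6
tcp_pos: [0.5181, -0.2327, 0.1202]
ee_rot: [[0.207, -0.978, 0.001], [-0.978, -0.207, -0.0], [0.001, -0.001, -1.0]]
wrist_force: [0.1, -1.1, -0.2]
gripper_width: 0.81
```

Emit:
{"fn": "play_rows", "kwargs": {"commands": [[[0,0,0,0,0,0,1],[0,0,0,0,0,0,1],[0,0,0,0,0,0,1],[0,0,0,0,0,0,1],[0,0,0,0,0,0,1]]]}}

```text
time_s: 9.1
tcp_pos: [0.5177, -0.2325, 0.1197]
ee_rot: [[0.207, -0.978, 0.0], [-0.978, -0.207, -0.0], [0.0, -0.0, -1.0]]
wrist_force: [-0.5, 0.1, -0.5]
gripper_width: 0.357
```

Emit:
{"fn": "play_rows", "kwargs": {"commands": [[[0,0,0,0,0,0,1],[0,0,0,0,0,0,1],[0,0,0,0,0,0,1],[0,0,0,0,0,0,1],[0,0,0,0,0,0,1]]]}}

```text
time_s: 9.6
tcp_pos: [0.5168, -0.2326, 0.1196]
ee_rot: [[0.206, -0.978, -0.002], [-0.978, -0.206, 0.0], [-0.0, 0.002, -1.0]]
wrist_force: [-3.7, -0.1, 2.8]
gripper_width: 0.183
```

```bash
python3 bar.py b4
```

```text
9.6 [ 0.5168 -0.2326  0.1196] [-3.7 -0.1  2.8] [ -7.9  19.5 -13.    0.  -57.5  19.7]
side 181 [ 519.1 -234.1] [ 16.6 148.9] 10.2 z 0.1803
yaw -77.9
top 135 [ 518.8 -231.5] [ 15.9 149.6] 11.7 z 0.1805
yaw -79.5
```

Emit:
{"fn": "play_rows", "kwargs": {"commands": [[[0,0,0.006,0,0,0,1],[0,0,0.014,0,0,0,1],[0,0,0.026,0,0,0,1],[0,0,0.044,0,0,0,1],[0,0,0.065,0,0,0,1]]]}}

```text
time_s: 10.2
tcp_pos: [0.5185, -0.2323, 0.1859]
ee_rot: [[0.207, -0.978, 0.002], [-0.978, -0.207, -0.0], [0.0, -0.002, -1.0]]
wrist_force: [0.2, 0.1, -1.0]
gripper_width: 0.177
```

Emit:
{"fn": "play_rows", "kwargs": {"commands": [[[0,0,0.02,0,0,0,1],[0,0,0.035,0,0,0,1],[0,0,0.035,0,0,0,1]]]}}

```text
time_s: 10.5
tcp_pos: [0.5202, -0.233, 0.2235]
ee_rot: [[0.207, -0.978, 0.008], [-0.978, -0.207, -0.002], [0.004, -0.008, -1.0]]
wrist_force: [0.5, 0.2, -2.5]
gripper_width: 0.185
```

Run:
```python
from h import *
s=r.sense();print(s['time_s'],s['tcp_pos'].round(4),s['wrist_force'].round(1),s['gripper_width'])
c=cap('side','l1');cv2.imwrite('pics/l1c.png',cv2.resize(c['image'][60:300,180:440,::-1],None,fx=2.3,fy=2.3))
```

```text
10.5 [ 0.5202 -0.233   0.2235] [ 0.5  0.2 -2.5] 0.1853295755732241
```

View pics/l1c.png

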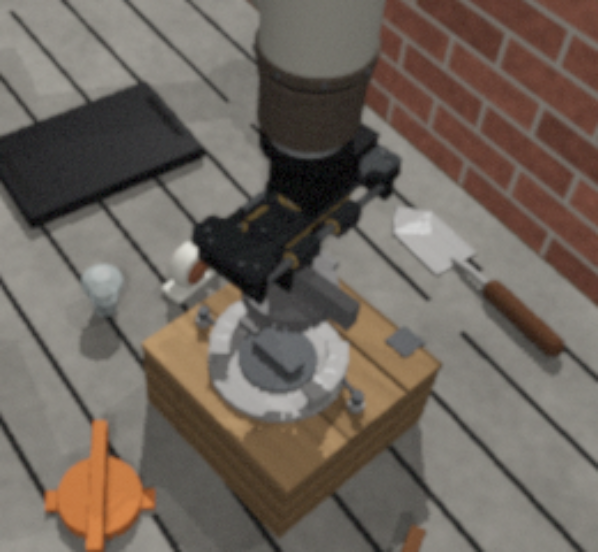

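The cap is off: it hangs level in the fingers above the bare hub at (275,358). Now I carry it to the board.

Emit:
{"fn": "play_rows", "kwargs": {"commands": [[[0.001,0.02,0.01,0,0,0,1],[0.004,0.052,0.02,0,0,0,1],[0.007,0.09,0.02,0,0,0,1],[0.01,0.128,0.02,0,0,0,1],[0.013,0.168,0.02,0,0,0,1]]]}}

```text
time_s: 11.05
tcp_pos: [0.5303, -0.063, 0.2387]
ee_rot: [[0.206, -0.979, -0.001], [-0.979, -0.206, 0.0], [-0.001, 0.001, -1.0]]
wrist_force: [0.5, -0.0, -2.7]
gripper_width: 0.182
```

Emit:
{"fn": "play_rows", "kwargs": {"commands": [[[0.003,0.036,0,0,0,0,1],[0.005,0.072,0,0,0,0,1],[0.008,0.107,0,0,0,0,1],[0.01,0.14,0,0,0,0,1],[0.013,0.168,0,0,0,0,1]]]}}

```text
time_s: 11.55
tcp_pos: [0.5431, 0.1054, 0.2386]
ee_rot: [[0.207, -0.978, -0.001], [-0.978, -0.207, 0.0], [-0.0, 0.001, -1.0]]
wrist_force: [0.3, -0.5, -2.3]
gripper_width: 0.184
```

Emit:
{"fn": "play_rows", "kwargs": {"commands": [[[0.003,0.036,0,0,0,0,1],[0.005,0.072,0,0,0,0,1],[0.008,0.107,0,0,0,0,1],[0.01,0.14,0,0,0,0,1],[0.013,0.167,0,0,0,0,1]]]}}

```text
time_s: 12.05
tcp_pos: [0.5561, 0.2725, 0.2382]
ee_rot: [[0.208, -0.978, -0.002], [-0.978, -0.208, -0.0], [0.0, 0.002, -1.0]]
wrist_force: [1.0, -0.9, -1.7]
gripper_width: 0.185
```

Emit:
{"fn": "play_rows", "kwargs": {"commands": [[[0,0,-0.03,0,0,0,1],[0,0,-0.07,0,0,0,1],[0,0,-0.11,0,0,0,1],[0,0,-0.15,0,0,0,1],[0,0,-0.15,0,0,0,1]]]}}

```text
time_s: 12.55
tcp_pos: [0.5517, 0.2675, 0.0822]
ee_rot: [[0.205, -0.979, -0.013], [-0.979, -0.205, -0.008], [0.005, 0.015, -1.0]]
wrist_force: [-1.9, -0.6, -3.0]
gripper_width: 0.185
```

```bash
cat > pl.py <<'E'
from h import *
import sys
s=r.sense();print(s['time_s'],s['tcp_pos'].round(4),s['wrist_force'].round(1),s['joints'].round(1),s['gripper_width'])
ims=[]
for n in('side','top'):
    c=cap(n,sys.argv[1]+n);P=cloud(c);X,Y,z=np.moveaxis(P,-1,0);im=c['image'].astype(int)
    m=(np.hypot(X-s['tcp_pos'][0],Y-s['tcp_pos'][1])<.085)&(im.min(2)>60)&(z>.03)&(z<.2);q=P[m]
    zt=np.percentile(q[:,2],97);print(n,len(q),'z pct',np.percentile(q[:,2],[3,25,50,75,97]).round(4))
    b=q[q[:,2]>zt-.008];rr=cv2.minAreaRect((b[:,:2]*1000).astype(np.float32));print(np.round(rr[0],1),np.round(rr[1],1),round(rr[2],1))
    v,u=(60,140) if n=='side' else (110,80)
    ims.append(cv2.resize(c['image'][v:v+130,u:u+170,::-1],None,fx=2.3,fy=2.3))
cv2.imwrite(f'pics/{sys.argv[1]}c.png',np.hstack(ims))
E
python3 pl.py p1
```

```text
12.55 [0.5517 0.2675 0.0822] [-1.9 -0.6 -3. ] [ 40.9  26.2  -8.2  -0.2 -56.5 -29. ] 0.1845370492370966
side 385 z pct [0.1001 0.1118 0.1139 0.142  0.1941]
[554.1 252.5] [167.4  55.5] 7.6
top 423 z pct [0.1049 0.1172 0.1205 0.1455 0.1509]
[562.9 271.1] [ 28.8 149.3] 10.9
```

View pics/p1c.png

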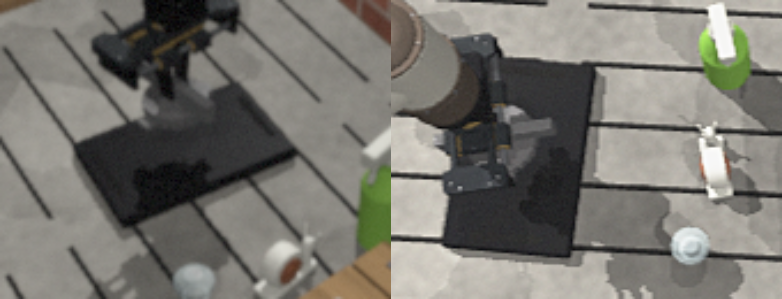

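The cap hangs over the middle of the board, level, and the spray bottle, snail and stopper are still in place. I lower it slowly from here.

Emit:
{"fn": "play_rows", "kwargs": {"commands": [[[0,0,-0.02,0,0,0,1],[0,0,-0.04,0,0,0,1],[0,0,-0.06,0,0,0,1],[0,0,-0.07,0,0,0,1],[0,0,-0.073,0,0,0,1]]]}}

```text
time_s: 13.15
tcp_pos: [0.5575, 0.271, 0.0176]
ee_rot: [[0.207, -0.978, 0.002], [-0.978, -0.207, 0.001], [-0.001, -0.002, -1.0]]
wrist_force: [-0.6, 0.0, -2.4]
gripper_width: 0.187
```

Emit:
{"fn": "play_rows", "kwargs": {"commands": [[[0,0,0,0,0,0,1],[0,0,-0.002,0,0,0,1],[0,0,-0.004,0,0,0,1],[0,0,-0.004,0,0,0,1],[0,0,-0.004,0,0,0,1]]]}}

```text
time_s: 13.65
tcp_pos: [0.5568, 0.2705, 0.0129]
ee_rot: [[0.207, -0.978, 0.0], [-0.978, -0.207, 0.0], [-0.0, -0.0, -1.0]]
wrist_force: [0.9, 0.6, -1.5]
gripper_width: 0.181
```

```bash
python3 pl.py p2
```

```text
13.65 [0.5568 0.2705 0.0129] [ 0.9  0.6 -1.5] [ 40.9  30.7 -12.1   0.  -47.1 -29. ] 0.18130828930350296
side 412 z pct [0.0313 0.043  0.0463 0.0762 0.1652]
[559.6 273.6] [163.3  46.9] 5.1
top 657 z pct [0.0397 0.0465 0.0757 0.1635 0.1677]
[557.  267.1] [168.9  62.1] 6.1
```

Emit:
{"fn": "play_rows", "kwargs": {"commands": [[[0,0,-0.001,0,0,0,1],[0,0,-0.002,0,0,0,1],[0,0,-0.003,0,0,0,1],[0,0,-0.003,0,0,0,1],[0,0,-0.003,0,0,0,1]]]}}

```text
time_s: 14.25
tcp_pos: [0.5567, 0.2705, 0.0097]
ee_rot: [[0.207, -0.978, 0.0], [-0.978, -0.207, -0.0], [0.0, -0.0, -1.0]]
wrist_force: [0.4, 0.3, -2.1]
gripper_width: 0.181
```

Emit:
{"fn": "play_rows", "kwargs": {"commands": [[[0,0,-0.0005,0,0,0,1],[0,0,-0.001,0,0,0,1],[0,0,-0.001,0,0,0,1],[0,0,-0.001,0,0,0,1]]]}}

```text
time_s: 14.65
tcp_pos: [0.5567, 0.2705, 0.0096]
ee_rot: [[0.207, -0.978, 0.0], [-0.978, -0.207, 0.0], [0.0, -0.0, -1.0]]
wrist_force: [-2.7, -0.9, 5.3]
gripper_width: 0.184
```

Emit:
{"fn": "play_rows", "kwargs": {"commands": [[[0,0,0.0005,0,0,0,0.75],[0,0,0.0005,0,0,0,0.7],[0,0,0.0005,0,0,0,0.5],[0,0,0.0005,0,0,0,0.3],[0,0,0.0005,0,0,0,0]]]}}

```text
time_s: 15.15
tcp_pos: [0.5567, 0.2705, 0.0089]
ee_rot: [[0.206, -0.978, -0.0], [-0.978, -0.206, -0.0], [0.0, 0.0, -1.0]]
wrist_force: [0.6, 0.3, 0.2]
gripper_width: 0.486
```

Emit:
{"fn": "play_rows", "kwargs": {"commands": [[[0,0,0,0,0,0,0],[0,0,0,0,0,0,0],[0,0,0,0,0,0,0],[0,0,0,0,0,0,0],[0,0,0,0,0,0,0]]]}}

```text
time_s: 15.65
tcp_pos: [0.5567, 0.2705, 0.0092]
ee_rot: [[0.207, -0.978, 0.0], [-0.978, -0.207, -0.0], [0.0, 0.0, -1.0]]
wrist_force: [-0.0, -0.4, 0.0]
gripper_width: 0.937
```

Emit:
{"fn": "play_rows", "kwargs": {"commands": [[[0,0,0.01,0,0,0,0],[0,0,0.03,0,0,0,0],[0,0,0.06,0,0,0,0],[0,0,0.1,0,0,0,0],[0,0,0.14,0,0,0,0]]]}}

```text
time_s: 16.15
tcp_pos: [0.5565, 0.2702, 0.1512]
ee_rot: [[0.207, -0.978, 0.0], [-0.978, -0.207, -0.0], [0.0, -0.0, -1.0]]
wrist_force: [0.6, 1.1, -0.7]
gripper_width: 1.002
```

Emit:
{"fn": "play_rows", "kwargs": {"commands": [[[-0.02,0.02,0.03,0,0,0,0],[-0.05,0.05,0.05,0,0,0,0],[-0.08,0.08,0.06,0,0,0,0],[-0.1,0.11,0.06,0,0,0,0],[-0.1,0.14,0.06,0,0,0,0]]]}}

```text
time_s: 16.65
tcp_pos: [0.4545, 0.4117, 0.2118]
ee_rot: [[0.209, -0.978, 0.001], [-0.978, -0.209, 0.003], [-0.002, -0.002, -1.0]]
wrist_force: [0.5, 0.0, 0.1]
gripper_width: 1.001
```

Run:
```python
from h import *
s=r.sense();print(s['time_s'],s['tcp_pos'].round(4),s['wrist_force'].round(1),s['gripper_width'])
for n in('side','top'):
    c=cap(n,'f'+n);P=cloud(c);X,Y,z=np.moveaxis(P,-1,0);im=c['image'].astype(int)
    m=(np.hypot(X-.557,Y-.271)<.085)&(im.min(2)>45)
    for lo,hi in((.066,.08),(.036,.05)):
        q=P[m&(z>lo)&(z<hi)];rr=cv2.minAreaRect((q[:,:2]*1000).astype(np.float32));print(n,len(q),np.round(rr[0],1),np.round(rr[1],1),round(rr[2],1),np.median(q[:,2]).round(4))
        A=np.c_[q[:,:2],np.ones(len(q))];print('slope',np.linalg.lstsq(A,q[:,2],rcond=None)[0][:2].round(3))
    mid=(c['range_z']>0)&(Y>-.1)&(Y<.12)&(X>.3)&(X<.8)&(z>.015)&(z<.2)
    nl,lab=cv2.connectedComponents(mid.astype(np.uint8))
    for i in range(1,nl):
        if (lab==i).sum()>100: print('obj',P[lab==i].mean(0).round(3))
cv2.imwrite('pics/fc.png',c['image'][90:290,60:460,::-1].repeat(2,0).repeat(2,1)[:, :800])
```

```text
16.65 [0.4545 0.4117 0.2118] [0.5 0.  0.1] 1.0014858860774096
side 178 [559.2 264.8] [ 18.2 149.7] 12.5 0.0698
slope [0.023 0.01 ]
side 302 [558.1 263.4] [121.2  92.2] 68.3 0.0411
slope [ 0.016 -0.002]
obj [ 0.692 -0.031  0.11 ]
obj [ 0.553 -0.016  0.048]
obj [0.434 0.006 0.054]
top 252 [558.5 270.4] [ 18.1 148. ] 12.0 0.0716
slope [-0.037 -0.006]
top 466 [555.9 267.4] [119.8  92.1] 67.5 0.0412
slope [-0.009  0.017]
obj [ 0.691 -0.016  0.124]
obj [ 0.556 -0.006  0.053]
obj [0.436 0.017 0.062]
```

View pics/fc.png

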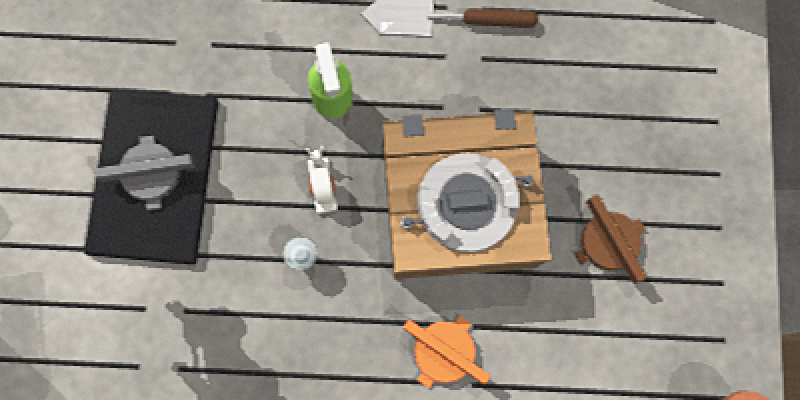

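The cap sits bar up near the middle of the board at about (148,172). The hub key is turned open and the three other objects haven't moved.

```bash
python3 -c "
from station import r;print(r.finish_job())"
```

```text
the job is handed in; nothing more can be done
None
```

I broke the cap loose, turned it to its stop, set it bar up on the middle of the kneeler board and let go. I handed the job in at about 16.7 s of the 62 s. No verdict was reported, so the outcome below rests on my own checks.

- **Turning:** I shoved the near bar end with shut fingers. The cap was at about 31° by the end of the first push. It reached the stop with about 8 N on the fingers, and the bar had then turned about 94°.
- **Lifting and placing:** I gripped the middle of the bar, lifted it straight up, carried it across and lowered it until it touched at about 5 N. Then I opened the gripper and moved clear.
- **Cap position:** The last top view puts the bar centre at (0.558, 0.270), against a board centre of about (0.557, 0.271). The cap's body top is at 41 mm, about right for a cap sitting on a 22 mm board. It looks flat: fitted slopes are at most 0.023 in three of the fits. The exception is 0.037 for the bar in the top view, still inside the 0.08 limit.
- **Other objects:** The snail, stopper and spray bottle are unmoved to within about 2 mm. The hub key still shows turned open.
- **Disagreements:** The reported TCP height read about 39 mm lower than the finger tips seen by the camera, both shut and open, so I worked from the camera height. The side camera also puts things about 2 to 6 mm lower in y than the top camera. That is slightly over its stated accuracy but well within the placing limits.

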